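Prop the overhanging tube with the support jack

TASK

The free end of the tube in the vise must be supported before it is drilled. Lay the wooden packing lengthwise along the middle of the jack's platform with its far end right under the tube, then turn the jack's crank clockwise until the packing bears firmly against the tube and you feel the crank stiffen; stop there, without jacking the tube up, and let go. Leave the other things on the table where they are.

Things in the scene. Friction and masses are not known exactly. Their poses are not given: they have to be found in the camera images.
- board: Plywood board, 250 x 420 x 27 mm, fixed to the table, with a scissor screw jack and, to its right (board -y), a bench vise on it. Origin: on the table under the middle of the jack. x points away from the robot along the jack's screw, y left, z up. The jack's grey base frame is 215 mm (x) by 135 mm (y), its top 93 mm above the table; its crank is at the near end (-x), beyond the board's edge.
- vise: Grey bench vise with the tube it holds; jaws 112 mm wide, tops 252 mm above the table. Not to be touched. Origin: on top of the board at board x = +55, y = -205 mm, right below the tube's axis; axes as the board. Tube: see jaws.
- jaws (a point): Point midway between the vise's jaws (fixed to the vise). The square aluminium tube, 40 x 40 x 340 mm, lies level along board y: x = +35 to +75, y = -270 to +70 mm (10 mm more or less), its free end over the platform's far part. Its height in the jaws differs each time and is NOT reported: underside 208 to 222 mm above the table. Above the jack it springs up about 1 mm per 30 N.
- platform: Aluminium platform of the jack, 170 mm (board x) by 110 mm (board y). Origin: centre of its flat upper face; axes as the board. It only goes up and down: upper face 167 to 175 mm above the table at the start, 206 mm at most, so it reaches the tube only with the packing on it; the gap between packing and tube is 11 to 33 mm at the start.
- packing: Loose pine batten, 180 x 50 x 22 mm, 0.11 to 0.23 kg, lying flat on the left. Origin: centre of its underside; x along it, z up. To lie right: x along board x (either way round), its middle about 10 mm nearer the robot than the platform's middle, so that its far end passes the tube by 5 mm. Held 20 to 35 mm nearer the robot than its middle, it goes in with the hand clear of the tube.
- crank (a joint): Crank angle, rad: 0 = handle straight up; growing = clockwise seen from the robot (from the top to board -y, then down) = platform up, 16 mm a turn; 0 to 3 at the start, end stop at 15.4. Friction takes about 7 N at the handle (the crank's weight: 1.4 N less going down, more going up) and holds it where it is left; 40 N more on the tube adds about 3 N.
- crank_grip (a point): Middle of the grip of the crank's black handle: a round bar 23 mm thick, 78 mm long, level, along board x, that revolves freely on its pin. The point is 48 mm from the crank arm, 30 mm from the handle's near end, and goes round with the crank on an upright circle of 36 mm radius, square to board x; at its lowest 36 mm above the table.
- crank_axis (a point): Centre of the circle of crank_grip, in the same upright plane: at board x = -188, y = 0 mm, 72 mm above the table; fixed to the board.
- glue_bottle: Glue bottle standing on the table on the left, beyond the packing, 138 mm high; bystander. Origin: centre of its underside.
- tape_measure: Tape measure lying on the table on the right, 81 x 76 x 31 mm; bystander. Origin: centre of its underside.
- screwdriver_black: Black screwdriver lying on the table on the right, 184 mm long; bystander. Origin: under its middle.

How it is judged:
By the outcome, as a careful person would: the job done as asked, in the order asked, and still so for the second after the job is handed in, with the robot touching nothing.
It also fails if it takes over 72 s, if anything falls off the work surface, if the arm or the gripper's body presses on something with over 40 N, if the wrist force passes 120 N, or if a joint passes its speed limit or range.

ROBOT

A 6-joint arm with a two-finger parallel gripper is mounted at the origin on a cart in front of the work surface, level with it; the furniture and walls round the work are solid. World frame = base frame: x ahead of the robot, y to its left, z up, the work surface at z = 0. Lengths are in m, angles in rad, forces in N, time in s.
With the tool pointing down it reaches from about 0.275 to 0.85 m from the base axis. Payload 19 kg.
Tool frame: the origin (TCP) lies at the very end of the fingers, on their centre line; the grasp point (between the pads) lies 19 mm behind it; z points along the fingers, y is the line along which they close (so a half turn about z gives the same grasp; the last joint's range is limited). The gripper opens to 85 mm and grips with 20 to 120 N. Pads are 22 mm wide; open, the fingers measure 114 mm over their backs; the gripper's body (76 mm by 85 mm) begins 54 mm behind the grasp point. The pads swing forward as they close: fully open they stand 13 mm farther back than shut.
Start: joints at [1.02, 0.15, 1.437, -0, 1.554, -0.134], TCP at [0.233, 0.526, 0.231] pointing down, gripper open.
Joint ranges: [-2.8, 2.8], [-0.68, 2.1], [0.12, 2.68], [-1.39, 4.53], [0.16, 2.79], [-2.81, 2.81]. Speed limits (rad/s): [1.89, 1.89, 2.22, 3.01, 3.01, 3.01].

INTERFACE

Orientations are given as a rotation vector (axis times angle).
In Python, from station import * gives the robot as it stands.
- The arm moves only by the tool jog_arm, never from a script. Its argument "series" is a list that holds one entry, the list of rows, each a list of 7 numbers: the turn, a rotation vector about the tool's x, y, z in rad, then the shift along the tool's x, y, z in cm, then the opening, from 0 (shut) to 1 (fully open). A call has 1 to 20 rows; each row is the pose to reach, as a shift and turn from the pose commanded when the call began, along the tool's axes at that moment; what a row does not reach only later rows make up. A row lasts 1/10 s, in which the tool goes at most 50 mm and 8.59 degrees, less where a joint would pass 70% of its speed; a pose out of reach is approached as far as the arm can. A call with a gripper value outside its range is refused whole. The fingers move at their own pace and stop on an object; the grip force is fixed at half the most. Time passes only in rows, so rows that repeat a pose let the fingers close. It gives the time, the measured TCP pose, the force, the opening and the grip force at its end, in the units of the state.
- sense(): the state, without advancing time (a new reading comes with each control period).
- grab_frame(name): name is "side" or "top"; returns the picture (400x640x3 uint8, blue, green, red); there is no depth.
- get_calibration(name): a dict with "mtx" (3x3 intrinsics, pixels), "cam_to_world" (4x4, takes a point from camera to world coordinates). Camera axes: x right, y down, z forward; pixel columns grow to the right and rows downward; lengths in m; the calibration is good to about 2 mm. A picture is of the moment at which its call begins. get_calibration takes no time and is no camera call.
- job_done(): hands the job in; it is judged then, once.
Trained networks look in the newest picture that a camera, given by its name, has taken for a name from the list of things; names that differ only in an ending like _2 or _b are one class to them, and where a whole thing is asked for, a point or a joint stands for the part that bears it (a point fixed in the world has none). Each returns a list of dicts, best first, with "conf" (0 to 1); they miss things now and then, are a little off and sometimes report something else, mostly with a low value. They report only what shows in the picture. A call takes as long as a camera call.
- search_frame(camera, target): "position" ([x, y, z] in m, in world coordinates, good to about 4 mm: the middle of the surface that is visible of it).
- tip_of(camera, target): "position" ([x, y, z] in m, in world coordinates, good to about 4 mm: a listed point, or the origin of a listed thing).
The state is a dict: "clock": time; "joint_pos": joint angles; "joint_vel": joint speeds; "effort": joint torques, N m; "tcp_pos": TCP position; "orientation": TCP orientation; "ft_force": force on the tool from outside, world axes, zero at the start; "ft_torque": the same for the moment, N m; "opening": finger opening in m; "gripper_force": force on a finger pad.
Only numpy, scipy, OpenCV 4.12 (cv2) and the standard library are available. Lean on these libraries where they do the work, as an engineer would, in place of code of your own. Each camera call takes 0.05 s, during which the arm holds its last target. There are 200 camera calls.

## Working session

There is one attempt and no reset: what is moved stays moved. The work goes in short steps, Python scripts to look and compute and a tool call to move; the robot and the scene stay as the last step left them, time stands still between calls to the robot, and variables do not carry over. Pictures are saved under pics/ and viewed, at most 10 in all, crops included, and the job is handed in when it is done.

Besides the shell and the picture viewer there is one more tool, called after ">>>" as name([rows], argument=value, ...), one row to a line, values as JSON. jog_arm: Moves the arm, as the interface text tells. Its arguments: {"type":"object","properties":{"series":{"type":"array","items":{"type":"array","items":{"type":"array","items":{"type":"number"}}}}},"required":["series"]}

```bash
mkdir -p pics; ls; python3 - <<'E'
from station import *
import cv2,numpy as np
np.set_printoptions(precision=4,suppress=True)
s=sense();print(s)
for c in("side","top"):
    cv2.imwrite(f"pics/{c}0.png",grab_frame(c))
    k=get_calibration(c);print(c,k["mtx"],k["cam_to_world"])
    for t in("board","jaws","platform","packing","crank_grip","crank_axis","glue_bottle","vise"):
        print(t,[(np.round(d["position"],4),round(d["conf"],2)) for d in tip_of(c,t)[:2]])
E
```

```text
pics
{'clock': 0.0, 'joint_pos': array([ 1.02  ,  0.151 ,  1.438 , -0.    ,  1.5538, -0.134 ]), 'joint_vel': array([ 0.0001,  0.0001, -0.0006,  0.    , -0.0001,  0.0004]), 'effort': array([  0.0013, -71.306 , -57.0861,  -0.    ,   0.0091,   0.    ]), 'tcp_pos': array([0.2326, 0.5256, 0.2307]), 'orientation': array([-0.6498, -3.0732,  0.0018]), 'ft_force': array([ 0.5261, -0.0052, -0.0785]), 'ft_torque': array([-0.0035, -0.0205, -0.0284]), 'gripper_force': 0.0, 'opening': 0.08533859857607518}
side [[377.9316   0.     322.35  ]
 [  0.     377.9316 202.6317]
 [  0.       0.       1.    ]] [[ 0.7663 -0.2775  0.5795 -0.0276]
 [-0.642  -0.2981  0.7063 -0.7419]
 [-0.0232 -0.9133 -0.4066  0.5833]
 [ 0.      0.      0.      1.    ]]
board [(array([ 0.6221,  0.0574, -0.0001]), 0.75)]
jaws [(array([ 0.6482, -0.1543,  0.2282]), 0.69)]
platform [(array([0.6227, 0.0574, 0.1753]), 0.82)]
packing [(array([ 0.5283,  0.3338, -0.0016]), 0.69)]
crank_grip [(array([0.4354, 0.0705, 0.0393]), 0.59)]
crank_axis [(array([0.432 , 0.0826, 0.069 ]), 0.8)]
glue_bottle [(array([0.6678, 0.2729, 0.0048]), 0.67)]
vise [(array([ 0.6468, -0.1553,  0.0246]), 0.69)]
top [[461.7956   0.     318.5479]
 [  0.     461.7956 199.0739]
 [  0.       0.       1.    ]] [[-0.0169 -0.9966  0.0807  0.4587]
 [-0.9998  0.018   0.0131 -0.0175]
 [-0.0145 -0.0804 -0.9967  1.3873]
 [ 0.      0.      0.      1.    ]]
board []
jaws [(array([ 0.6436, -0.1505,  0.2287]), 0.57)]
platform [(array([0.6224, 0.0557, 0.1715]), 0.69)]
packing [(array([0.5232, 0.3359, 0.005 ]), 0.67), (array([ 0.6416, -0.1584,  0.028 ]), 0.61)]
crank_grip [(array([ 0.6449, -0.1536,  0.0261]), 0.71), (array([0.4308, 0.0676, 0.0379]), 0.62)]
crank_axis [(array([0.4292, 0.0815, 0.0727]), 0.6)]
glue_bottle [(array([0.6675, 0.2726, 0.0012]), 0.68), (array([ 0.6418, -0.1572,  0.0278]), 0.37)]
vise [(array([ 0.6448, -0.1559,  0.0276]), 0.81)]
```

View pics/side0.png

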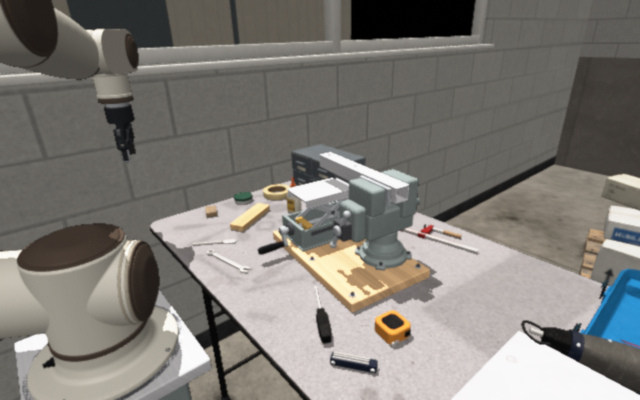

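View pics/top0.png

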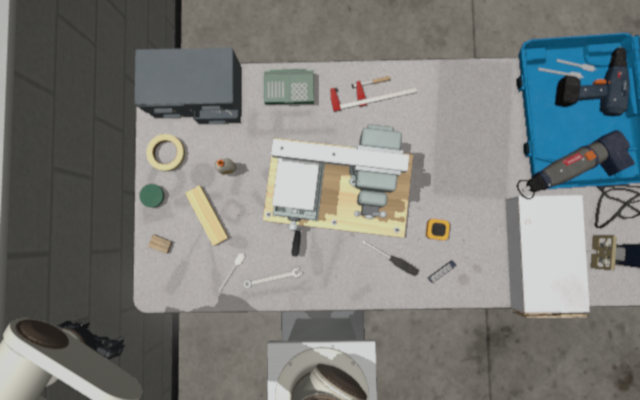

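Both views show the board yawed slightly clockwise. In the top view the packing lies at about (207,215) running (194,190)–(220,242), the platform is the white quad around (297,185), the tube spans (272,148)–(410,162), and the crank handle is at (296,240) near its lowest position. Next I'll measure the angles.

```bash
cat > h.py <<'E'
from station import *
import cv2,numpy as np
from scipy.optimize import least_squares
np.set_printoptions(precision=4,suppress=True)
def ray(cam,px,z):
    k=get_calibration(cam);T=k["cam_to_world"];px=np.atleast_2d(px).astype(float)
    d=np.c_[px,np.ones(len(px))]@np.linalg.inv(k["mtx"]).T@T[:3,:3].T
    return T[:3,3]+d*((z-T[2,3])/d[:,2])[:,None]
def proj(cam,P):
    k=get_calibration(cam);T=np.linalg.inv(k["cam_to_world"]);p=np.atleast_2d(P)@T[:3,:3].T+T[:3,3]
    q=p@k["mtx"].T;return q[:,:2]/q[:,2:]
E
python3 - <<'E'
from h import *
off={"board":(0,0),"platform":(0,0),"crank_axis":(-.188,0),"vise":(.055,-.205),"jaws":(.055,-.205)}
A=[];B=[];grip=[];pk=[];H=[]
for i in range(3):
  for c in("side","top"):
    grab_frame(c)
    for t in list(off)+["packing","crank_grip"]:
        for d in tip_of(c,t)[:3]:
            p=np.array(d["position"])
            if t=="packing" and p[1]>.2: pk.append(p)
            if t=="crank_grip" and p[0]<.5: grip.append(p)
            if t in off and abs(np.hypot(*(p[:2]-[.6222,.0565]))-np.hypot(*off[t]))<.02: A.append(off[t]);B.append(p[:2])
            if t=="platform":H.append(p[2])
A=np.array(A);B=np.array(B)
f=lambda q:(A@np.array([[np.cos(q[2]),np.sin(q[2])],[-np.sin(q[2]),np.cos(q[2])]])+q[:2]-B).ravel()
r=least_squares(f,[.62,.056,-.1]);print("board",r.x,"rms",np.std(r.fun),len(B))
print("grip",np.mean(grip,0),np.std(grip,0),"pack",np.mean(pk,0),np.std(pk,0),"plat z",H)
im=grab_frame("top")
# packing
hsv=cv2.cvtColor(im,cv2.COLOR_BGR2HSV);m=((hsv[...,1]>90)&(hsv[...,2]>110)).astype(np.uint8)
m[:, :180]=0;m[:,235:]=0;m[:183]=0;m[250:]=0
n,l,st,_=cv2.connectedComponentsWithStats(m);j=1+np.argmax(st[1:,4]);c=np.argwhere(l==j)[:,::-1].astype(np.float32)
print(st[j]); P=ray("top",c,.022)[:,:2].astype(np.float32);print("packing rect",cv2.minAreaRect(P*1000))
# platform
g=cv2.cvtColor(im,cv2.COLOR_BGR2GRAY);print(g[185,255:335])
cv2.imwrite("pics/c1.png",cv2.resize(im[120:270,180:420],None,fx=3.3,fy=3.3,interpolation=cv2.INTER_CUBIC))
E
```

```text
board [ 0.6203  0.0558 -0.1352] rms 0.0024601552582425865 25
grip [0.4314 0.0695 0.0376] [0.0029 0.0015 0.0015] pack [0.527  0.3346 0.0016] [0.0025 0.0021 0.0026] plat z [np.float64(0.1794), np.float64(0.1699), np.float64(0.1775), np.float64(0.0002), np.float64(0.1709), np.float64(0.0362), np.float64(0.1779), np.float64(0.1711)]Traceback (most recent call last):
  File "<stdin>", line 22, in <module>
    return _wrapfunc(a, 'argmax', axis=axis, out=out, **kwds)
    return bound(*args, **kwds)
ValueError: attempt to get argmax of an empty sequence
```

```bash
python3 - <<'E'
from h import *
im=cv2.imread("pics/top0.png")
print(im[215,200:216].tolist(), im[215,180:184].tolist(),sense()["clock"])
b=im.astype(int);m=((b[...,2]-b[...,0])>50).astype(np.uint8)
m[:, :180]=0;m[:,235:]=0;m[:183]=0;m[250:]=0
n,l,st,_=cv2.connectedComponentsWithStats(m);j=1+np.argmax(st[1:,4]);c=np.argwhere(l==j)[:,::-1].astype(np.float32)
print(st[j]); P=ray("top",c,.022)[:,:2].astype(np.float32);print("packing rect",cv2.minAreaRect(P*1000))
q=np.cov(P.T);w,v=np.linalg.eigh(q);print(P.mean(0),v[:,1],np.sqrt(12*w))
x0,y0,a=.6203,.0558,-.1352
R=np.array([[np.cos(a),-np.sin(a)],[np.sin(a),np.cos(a)]])
def draw(p,z,col,o=(x0,y0),R=R):
    w=np.array(p)@R.T+o;uv=proj("top",np.c_[w,np.full(len(w),z)])
    cv2.polylines(big,[np.int32((uv-[180,120]+.5)*3.3)],True,col,1)
big=cv2.resize(im[120:270,180:420],None,fx=3.3,fy=3.3,interpolation=cv2.INTER_CUBIC)
rc=lambda a,b,c,d:[(a,c),(b,c),(b,d),(a,d)]
draw(rc(-.085,.085,-.055,.055),.174,(0,0,255));draw(rc(.035,.075,-.27,.07),.255,(0,255,0))
draw(rc(-.218,-.14,-.012-.013,.012-.013),.048,(255,0,0))
cv2.imwrite("pics/c1.png",big)
E
```

```text
[[157, 204, 212], [160, 207, 212], [160, 207, 212], [156, 203, 212], [150, 196, 212], [146, 192, 212], [147, 193, 212], [149, 196, 212], [150, 196, 212], [149, 195, 212], [147, 193, 212], [148, 194, 212], [150, 196, 212], [152, 199, 211], [146, 192, 204], [119, 160, 175]] [[175, 178, 181], [175, 178, 182], [176, 178, 182], [174, 177, 181]] 3.35
[186 186  41  59 913]
packing rect ((527.56494140625, 334.06463623046875), (176.68911743164062, 47.66046142578125), 28.64457893371582)
[0.5264 0.3331] [-0.8835 -0.4684] [0.0467 0.1759]
```

View pics/c1.png

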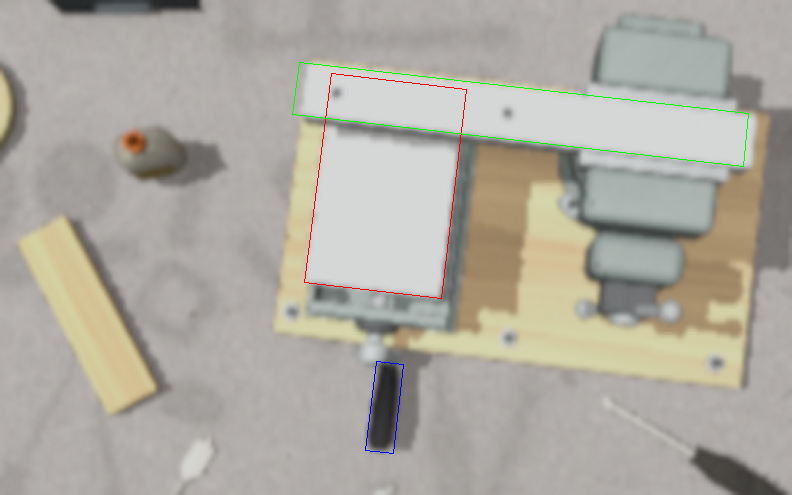

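The overlay fits to about 1 mm, covering the platform, tube and black handle. The packing's centre is (0.527, 0.334) with a yaw of 0.497. I'll write a helper that turns targets into move numbers.

```bash
cat >> h.py <<'E'
from scipy.spatial.transform import Rotation as Ro
A=-.133; O=np.array([.6203,.0558])
def bw(x,y,z): return np.r_[O+[x*np.cos(A)-y*np.sin(A),x*np.sin(A)+y*np.cos(A)],z]
def tool(yaw,tilt=0):
    "tool down, tool y along yaw+90deg; tilt>0: body leans back towards the robot"
    z=np.array([np.sin(tilt)*np.cos(yaw),np.sin(tilt)*np.sin(yaw),-np.cos(tilt)]);y=np.array([-np.sin(yaw),np.cos(yaw),0])
    return Ro.from_matrix(np.c_[np.cross(y,z),y,z])
def go(p,R,p0=None,R0=None):
    s=sense();p0=s["tcp_pos"] if p0 is None else p0;R0=Ro.from_rotvec(s["orientation"]) if R0 is None else R0
    print(np.round((R0.inv()*R).as_rotvec(),3),np.round(R0.inv().apply(p-p0)*100,2))
E
python3 - <<'E'
from h import *
u=np.array([np.cos(.497),np.sin(.497)]);g=np.array([.527,.334])-.027*u
for z in(.1,.03,.003): go(np.r_[g,z],tool(.497))
E
```

```text
[-0.    -0.    -0.914] [-33.02  -7.76  13.13]
[-0.    -0.    -0.914] [-33.02  -7.76  20.13]
[-0.    -0.    -0.914] [-33.02  -7.76  22.83]
```

>>> jog_arm([
  [[0, 0, -0.914, -33.02, -7.76, 13.1, 1], [0, 0, -0.914, -33.02, -7.76, 13.1, 1], [0, 0, -0.914, -33.02, -7.76, 13.1, 1], [0, 0, -0.914, -33.02, -7.76, 13.1, 1], [0, 0, -0.914, -33.02, -7.76, 13.1, 1], [0, 0, -0.914, -33.02, -7.76, 13.1, 1], [0, 0, -0.914, -33.02, -7.76, 13.1, 1], [0, 0, -0.914, -33.02, -7.76, 13.1, 1], [0, 0, -0.914, -33.02, -7.76, 13.1, 1], [0, 0, -0.914, -33.02, -7.76, 13.1, 1], [0, 0, -0.914, -33.02, -7.76, 13.1, 1], [0, 0, -0.914, -33.02, -7.76, 16, 1], [0, 0, -0.914, -33.02, -7.76, 18.5, 1], [0, 0, -0.914, -33.02, -7.76, 20.5, 1], [0, 0, -0.914, -33.02, -7.76, 20.5, 1]],
])

```text
clock: 4.85
tcp_pos: [0.5014, 0.3215, 0.0245]
orientation: [0.775, -3.041, 0.001]
ft_force: [0.3, -0.9, -0.5]
opening: 0.0851
gripper_force: 0.0
```

```bash
python3 - <<'E'
from h import *
u=np.array([np.cos(.497),np.sin(.497)]);g=np.array([.527,.334])-.027*u
s=sense();print(s["tcp_pos"],s["joint_pos"]);go(np.r_[g,.003],tool(.497))
im=grab_frame("top");cv2.imwrite("pics/c2.png",cv2.resize(im[150:290,160:300],None,fx=4,fy=4,interpolation=cv2.INTER_CUBIC))
E
```

```text
[0.5014 0.3215 0.0245] [ 0.4409  0.3447  1.6346  0.0001  1.1655 -1.6287]
[ 0.    -0.003  0.002] [-0.15 -0.13  2.15]
```

>>> jog_arm([
  [[0, 0, 0, -0.1, 0, 0.8, 1], [0, 0, 0, -0.1, 0, 1.6, 1], [0, 0, 0, -0.1, 0, 2.1, 1], [0, 0, 0, -0.1, 0, 2.1, 1], [0, 0, 0, -0.1, 0, 2.1, 0.3], [0, 0, 0, -0.1, 0, 2.1, 0.3], [0, 0, 0, -0.1, 0, 2.1, 0.3], [0, 0, 0, -0.1, 0, 2.1, 0.3], [0, 0, 0, -0.1, 0, 2.1, 0.3], [0, 0, 0, -0.1, 0, 2.1, 0.3], [0, 0, 0, -0.1, 0, 2.1, 0.3], [0, 0, 0, -0.1, 0, 2.1, 0.3]],
])

```text
clock: 6.1
tcp_pos: [0.5045, 0.3217, 0.0059]
orientation: [-0.773, 3.044, 0.0]
ft_force: [-0.9, -0.3, 6.1]
opening: 0.049
gripper_force: 62.8
```

```bash
python3 - <<'E'
from h import *
s=sense();p=s["tcp_pos"];
go(p+[0,0,.1],tool(.497));go(np.r_[p[:2]+[-.03,0],.19],tool(A))
go(bw(-.112,0,.193),tool(A))
E
```

```text
[-0.     0.001  0.   ] [ -0.01  -0.   -10.  ]
[0.    0.001 0.63 ] [  2.62   1.43 -18.41]
[0.    0.001 0.63 ] [ 11.53 -22.29 -18.71]
```

>>> jog_arm([
  [[0, 0, 0, 0, 0, -4, 0.3], [0, 0, 0, 0, 0, -8, 0.3], [0, 0, 0, 0, 0, -12, 0.3], [0, 0, 0.1, 0.5, 0.3, -15, 0.3], [0, 0, 0.22, 1.5, 0.8, -18, 0.3], [0, 0, 0.34, 2.6, 1.4, -18.7, 0.3], [0, 0, 0.46, 2.6, 1.4, -18.7, 0.3], [0, 0, 0.58, 2.6, 1.4, -18.7, 0.3], [0, 0, 0.63, 3.5, -1, -18.7, 0.3], [0, 0, 0.63, 5, -5, -18.7, 0.3], [0, 0, 0.63, 6.5, -9, -18.7, 0.3], [0, 0, 0.63, 8, -13, -18.7, 0.3], [0, 0, 0.63, 9.5, -17, -18.7, 0.3], [0, 0, 0.63, 11, -20.5, -18.7, 0.3], [0, 0, 0.63, 11.5, -22.3, -18.7, 0.3], [0, 0, 0.63, 11.5, -22.3, -18.7, 0.3], [0, 0, 0.63, 11.5, -22.3, -18.7, 0.3], [0, 0, 0.63, 11.5, -22.3, -18.7, 0.3], [0, 0, 0.63, 11.5, -22.3, -18.7, 0.3]],
])

```text
clock: 8.0
tcp_pos: [0.5093, 0.0716, 0.1923]
orientation: [-0.207, -3.135, -0.0]
ft_force: [-1.2, 0.1, -0.9]
opening: 0.0484
gripper_force: 63.0
```

```bash
python3 - <<'E'
from h import *
s=sense();print(s["tcp_pos"],s["ft_force"],s["ft_torque"])
go(bw(-.112,0,.183),tool(A)); go(bw(-.037,0,.183),tool(A))
a=grab_frame("top");b=grab_frame("side")
r=lambda i,f:cv2.resize(i,None,fx=f,fy=f,interpolation=cv2.INTER_CUBIC)
cv2.imwrite("pics/c3.png",np.hstack([r(a[130:250,220:340],3.3)[:396],r(b[140:260,240:360],3.3)[:396]]))
for c in("top","side"):print([(d["position"],d["conf"]) for d in tip_of(c,"packing")])
E
```

```text
[0.5093 0.0716 0.1923] [-1.175   0.1264 -0.8634] [ 0.0476 -0.023  -0.0853]
[ 0.    -0.     0.001] [-0.01 -0.1   0.93]
[ 0.    -0.     0.001] [-7.51 -0.11  0.93]
[]
[([0.5348, 0.0633, 0.1862], 0.76)]
```

View pics/c3.png

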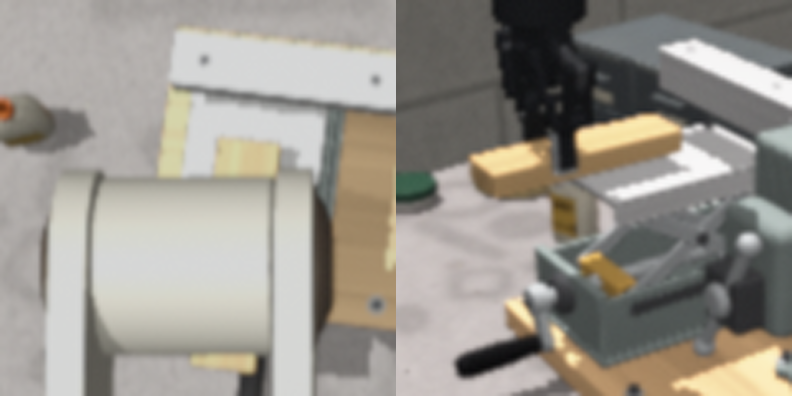

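The packing is held level about 12 mm above the platform, with its far end at about (295,172) in the top view and still short of the tube. I'll check how far along it is.

```bash
python3 - <<'E'
from h import *
for c in((215,138),(280,143),(247,140)):
    w=ray("top",[[220+c[0]/3.3-.35,130+c[1]/3.3-.35]],.2085)[0];d=w[:2]-O
    print(np.array([np.cos(A)*d[0]+np.sin(A)*d[1],-np.sin(A)*d[0]+np.cos(A)*d[1]])*1000)
E
```

```text
[ 2.9989 28.5748]
[  4.8742 -22.3362]
[4.283  3.5432]
```

>>> jog_arm([
  [[0, 0, 0, 0, -0.25, 0.4, 0.3], [0, 0, 0, 0, -0.25, 0.7, 0.3], [0, 0, 0, -1, -0.25, 0.7, 0.3], [0, 0, 0, -2, -0.25, 0.7, 0.3], [0, 0, 0, -3, -0.25, 0.7, 0.3], [0, 0, 0, -4, -0.25, 0.7, 0.3], [0, 0, 0, -5, -0.25, 0.7, 0.3], [0, 0, 0, -6, -0.25, 0.7, 0.3], [0, 0, 0, -7, -0.25, 0.7, 0.3], [0, 0, 0, -7.6, -0.25, 0.7, 0.3], [0, 0, 0, -7.6, -0.25, 0.8, 0.3], [0, 0, 0, -7.6, -0.25, 0.9, 0.3], [0, 0, 0, -7.6, -0.25, 0.9, 0.3]],
])

```text
clock: 9.5
tcp_pos: [0.5841, 0.0583, 0.1832]
orientation: [-0.208, -3.134, 0.0]
ft_force: [0.3, -0.1, -1.9]
opening: 0.0486
gripper_force: 63.0
```

>>> jog_arm([
  [[0, 0, 0, 0, 0, 0.1, 0.3], [0, 0, 0, 0, 0, 0.2, 0.3], [0, 0, 0, 0, 0, 0.2, 0.3], [0, 0, 0, 0, 0, 0.2, 0.3]],
])

```text
clock: 9.9
tcp_pos: [0.5844, 0.0582, 0.1814]
orientation: [0.208, 3.135, -0.0]
ft_force: [-0.4, -0.7, -1.3]
opening: 0.0484
gripper_force: 63.0
```

```bash
python3 - <<'E'
from h import *
s=sense();print(s["tcp_pos"],s["ft_force"],s["ft_torque"])
go(bw(-.037,0,.183),tool(A))
b=grab_frame("side");cv2.imwrite("pics/c4.png",cv2.resize(b[140:260,240:400],None,fx=4.5,fy=4.5,interpolation=cv2.INTER_CUBIC))
E
```

```text
[0.5844 0.0582 0.1814] [-0.401  -0.7463 -1.3465] [-0.0353  0.0192  0.0514]
[-0.  0.  0.] [ 0.11  0.24 -0.16]
```

View pics/c4.png

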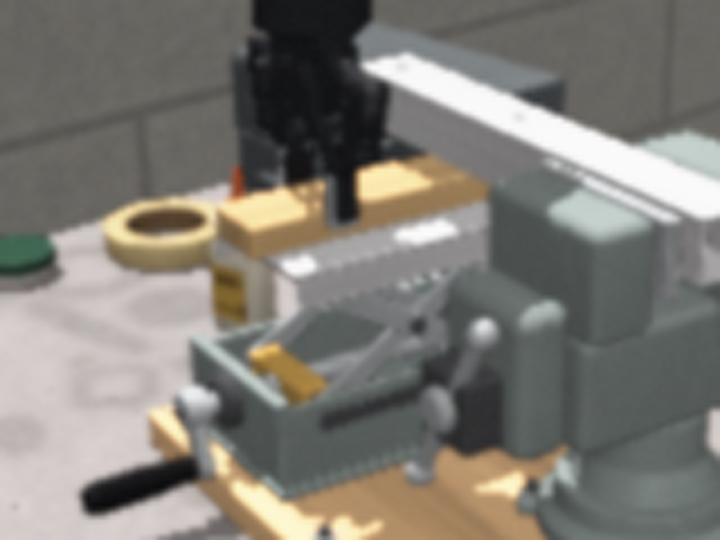

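The packing is under the tube with its near end at about (291,191) in the side view, just above the platform. I'll lower it until I feel contact.

>>> jog_arm([
  [[0, 0, 0, 0, 0, 0.1, 0.3], [0, 0, 0, 0, 0, 0.15, 0.3], [0, 0, 0, 0, 0, 0.15, 0.3]],
])

```text
clock: 10.25
tcp_pos: [0.5845, 0.0582, 0.18]
orientation: [0.208, 3.135, -0.0]
ft_force: [-1.5, 0.4, 2.7]
opening: 0.0483
gripper_force: 63.4
```

>>> jog_arm([
  [[0, 0, 0, 0, 0, 0.1, 0.3], [0, 0, 0, 0, 0, 0.15, 0.3], [0, 0, 0, 0, 0, 0.15, 0.3]],
])

```text
clock: 10.55
tcp_pos: [0.5845, 0.0582, 0.1799]
orientation: [0.208, 3.133, -0.0]
ft_force: [-8.0, -0.1, 17.8]
opening: 0.0485
gripper_force: 65.3
```

Contact came at TCP 0.180, which puts the platform at about 0.174 as predicted. Now I'll release and retreat upward.

>>> jog_arm([
  [[0, 0, 0, 0, 0, -0.12, 0.3], [0, 0, 0, 0, 0, -0.12, 0.9], [0, 0, 0, 0, 0, -0.12, 0.9], [0, 0, 0, 0, 0, -0.12, 0.9], [0, 0, 0, 0, 0, -0.12, 0.9], [0, 0, 0, 0, 0, -1.5, 0.9], [0, 0, 0, 0, 0, -4, 0.9], [0, 0, 0, 2, 0, -7, 0.9], [0, 0, 0, 6, 0, -9, 0.9], [0, 0, 0, 10, 0, -9, 0.9], [0, 0, 0, 14, 0, -9, 0.9], [0, 0, 0, 16, 0, -9, 0.9], [0, 0, 0, 16, 0, -9, 0.9]],
])

```text
clock: 11.85
tcp_pos: [0.4241, 0.0798, 0.2701]
orientation: [0.207, 3.132, 0.0]
ft_force: [0.5, -0.4, -0.5]
opening: 0.077
gripper_force: 0.0
```

```bash
python3 - <<'E'
from h import *
s=sense();print(s["tcp_pos"],s["joint_pos"])
a=grab_frame("top");b=grab_frame("side");cv2.imwrite("pics/side1.png",b)
R=np.array([[np.cos(A),-np.sin(A)],[np.sin(A),np.cos(A)]])
for c in("top","side"):
  for t in("packing","crank_grip","crank_axis"):
    for d in tip_of(c,t)[:2]: p=d["position"];print(c,t,np.round(np.r_[(p[:2]-O)@R,p[2]]*1000,1),round(d["conf"],2))
r=lambda i,f:cv2.resize(i,None,fx=f,fy=f,interpolation=cv2.INTER_CUBIC)
big=r(a[130:250,220:340],3.3)
def draw(x0,x1,y0,y1,z):
    uv=proj("top",np.array([bw(*q,z) for q in((x0,y0),(x1,y0),(x1,y1),(x0,y1))]));cv2.polylines(big,[np.int32((uv-[220,130]+.5)*3.3)],True,(0,0,255),1)
draw(-.1,.08,-.025,.025,.196)
cv2.imwrite("pics/c5.png",np.hstack([big[:396],r(b[140:260,240:360],3.3)[:396]]))
E
```

```text
[0.4241 0.0798 0.2701] [ 0.007  -0.1663  1.6743 -0.      1.6311 -1.4317]
top packing [-11.7  -1.1 175.5] 0.82
side packing [ -9.6  -2.9 173.8] 0.55
side crank_grip [-180.7  -12.2   37.6] 0.66
side crank_grip [ 2.7 -3.   0.2] 0.27
side crank_axis [-190.     0.7   71.1] 0.71
```

View pics/c5.png

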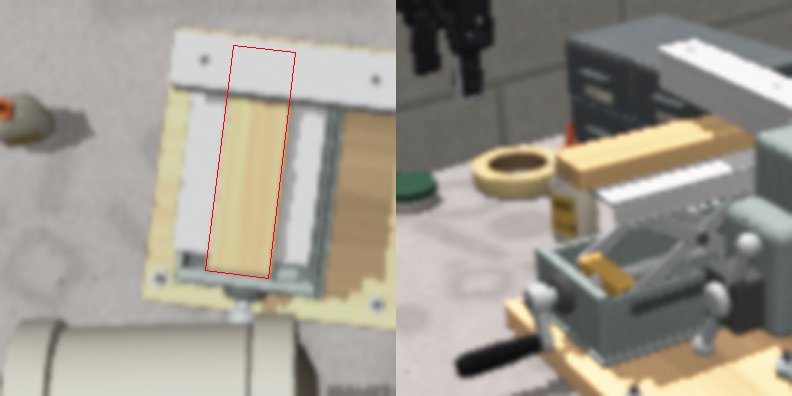

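The packing lies as asked: straight, centred, and with its far end under the tube, matching the red target outline. Next is the crank, at φ ≈ 2.79.

```bash
python3 - <<'E'
from h import *
for z in(.12,.06,.02): go(bw(-.195,-.0125,z),tool(A))
E
```

```text
[-0.    -0.001 -0.   ] [-0.05 -1.   14.81]
[-0.    -0.001 -0.   ] [-0.05 -1.   20.81]
[-0.    -0.001 -0.   ] [-0.06 -1.   24.81]
```

>>> jog_arm([
  [[0, 0, 0, 0, -1, 4, 0.65], [0, 0, 0, 0, -1, 8, 0.65], [0, 0, 0, 0, -1, 12, 0.65], [0, 0, 0, 0, -1, 15, 0.65], [0, 0, 0, 0, -1, 17.5, 0.65], [0, 0, 0, 0, -1, 19.5, 0.65], [0, 0, 0, 0, -1, 21, 0.65], [0, 0, 0, 0, -1, 22.5, 0.65], [0, 0, 0, 0, -1, 24, 0.65], [0, 0, 0, 0, -1, 24.8, 0.65], [0, 0, 0, 0, -1, 24.8, 0.65], [0, 0, 0, 0, -1, 24.8, 0.65]],
])

```text
clock: 13.45
tcp_pos: [0.4248, 0.0694, 0.0207]
orientation: [0.208, 3.135, -0.0]
ft_force: [-0.5, -0.8, 0.5]
opening: 0.0554
gripper_force: 0.0
```

```bash
python3 - <<'E'
from h import *
s=sense();print(s["tcp_pos"],s["ft_force"],s["opening"])
R=np.array([[np.cos(A),-np.sin(A)],[np.sin(A),np.cos(A)]]);print((s["tcp_pos"][:2]-O)@R)
b=grab_frame("side");cv2.imwrite("pics/c6.png",cv2.resize(b[160:280,230:350],None,fx=4,fy=4,interpolation=cv2.INTER_CUBIC))
E
```

```text
[0.4248 0.0694 0.0207] [-0.4948 -0.7707  0.4763] 0.055400058833814034
[-0.1956 -0.0124]
```

View pics/c6.png

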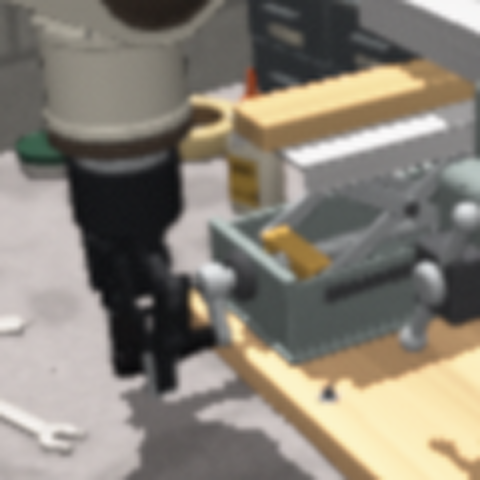

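The fingers straddle the handle at about (275,245) in the side view and nothing touches. Closing on it.

>>> jog_arm([
  [[0, 0, 0, 0, 0, 0, 0.15], [0, 0, 0, 0, 0, 0, 0.15], [0, 0, 0, 0, 0, 0, 0.15], [0, 0, 0, 0, 0, 0, 0.15], [0, 0, 0, 0, 0, 0, 0.15], [0, 0, 0, 0, 0, 0, 0.15]],
])

```text
clock: 14.1
tcp_pos: [0.4248, 0.0693, 0.0207]
orientation: [0.208, 3.134, -0.0]
ft_force: [-0.7, -2.2, 6.1]
opening: 0.0209
gripper_force: 58.4
```

```bash
cat >> h.py <<'E'
Rb=np.array([[np.cos(A),-np.sin(A)],[np.sin(A),np.cos(A)]])
def bs(s=None):
    s=s or sense();return (s["tcp_pos"][:2]-O)@Rb*1000,s["tcp_pos"][2]*1000,s["ft_force"][:2]@Rb,s["ft_force"][2]
E
python3 - <<'E'
from h import *
print(bs(),sense()["opening"],sense()["gripper_force"])
for f0 in(2.79,):
  for d in np.arange(0,4.01,.2):
    f=f0+d;print(round(d,1),np.round([3.6*(-np.sin(f)+np.sin(f0)),-3.6*(np.cos(f)-np.cos(f0))],2))
E
```

```text
(array([-195.5393,  -12.515 ]), np.float64(20.67489908073349), array([-0.4206, -2.3094]), np.float64(6.144699330785716)) 0.02089922649395226 58.439751863479614
0.0 [ 0. -0.]
0.2 [0.7  0.18]
0.4 [1.41 0.22]
0.6 [2.12 0.11]
0.8 [ 2.8  -0.14]
1.0 [ 3.41 -0.51]
1.2 [ 3.94 -1.  ]
1.4 [ 4.36 -1.58]
1.6 [ 4.65 -2.24]
1.8 [ 4.81 -2.94]
2.0 [ 4.83 -3.66]
2.2 [ 4.7  -4.37]
2.4 [ 4.44 -5.03]
2.6 [ 4.04 -5.64]
2.8 [ 3.54 -6.15]
3.0 [ 2.94 -6.55]
3.2 [ 2.28 -6.83]
3.4 [ 1.57 -6.96]
3.6 [ 0.86 -6.96]
3.8 [ 0.15 -6.81]
4.0 [-0.51 -6.53]
```

>>> jog_arm([
  [[0, 0, 0, 0, 0.35, 0.1, 0.15], [0, 0, 0, 0, 0.7, 0.18, 0.15], [0, 0, 0, 0, 1.05, 0.21, 0.15], [0, 0, 0, 0, 1.41, 0.22, 0.15], [0, 0, 0, 0, 1.77, 0.18, 0.15], [0, 0, 0, 0, 2.12, 0.11, 0.15], [0, 0, 0, 0, 2.46, 0, 0.15], [0, 0, 0, 0, 2.8, -0.14, 0.15]],
])

```text
clock: 14.9
tcp_pos: [0.4284, 0.0967, 0.0217]
orientation: [0.209, 3.134, -0.002]
ft_force: [3.4, -8.3, -3.2]
opening: 0.0207
gripper_force: 58.7
```

```bash
python3 - <<'E'
from h import *
print(bs(),sense()["opening"],sense()["gripper_force"])
E
```

```text
(array([-195.5914,   15.1394]), np.float64(21.685475937152038), array([ 4.5129, -7.7822]), np.float64(-3.1684468927531797)) 0.020667216245241295 58.7067711353302
```

The tangential force is 8.4 N and the radial force is about 0, so the circle is right. I'll continue and generate the row values relative to each new start angle.

```bash
cat >> h.py <<'E'
def rows(f0,f1,st):
    for f in np.append(np.arange(f0+st,f1-1e-6,st),f1): print(round(f,2),np.round([3.6*(-np.sin(f)+np.sin(f0)),-3.6*(np.cos(f)-np.cos(f0))],2))
def frc(f):
    p,z,h,v=bs();s=sense();print("board pos",p,z,"resist",-(h[1]*-np.cos(f)+v*-np.sin(f)),"radial out",h[1]*-np.sin(f)+v*np.cos(f),"ax",h[0],"open",s["opening"],s["clock"])
    print("phi meas",np.arctan2(-p[1],z-72+17.3))
E
python3 - <<'E'
from h import *
rows(3.59,7.19,.2)
E
```

```text
3.79 [ 0.61 -0.37]
3.99 [ 1.14 -0.86]
4.19 [ 1.56 -1.45]
4.39 [ 1.85 -2.1 ]
4.59 [ 2.01 -2.8 ]
4.79 [ 2.03 -3.52]
4.99 [ 1.9  -4.23]
5.19 [ 1.64 -4.9 ]
5.39 [ 1.24 -5.5 ]
5.59 [ 0.74 -6.01]
5.79 [ 0.14 -6.42]
5.99 [-0.52 -6.69]
6.19 [-1.23 -6.83]
6.39 [-1.94 -6.82]
6.59 [-2.65 -6.68]
6.79 [-3.31 -6.39]
6.99 [-3.9  -5.98]
7.19 [-4.4  -5.46]
```

>>> jog_arm([
  [[0, 0, 0, 0, 0.61, -0.37, 0.15], [0, 0, 0, 0, 1.14, -0.86, 0.15], [0, 0, 0, 0, 1.56, -1.45, 0.15], [0, 0, 0, 0, 1.85, -2.1, 0.15], [0, 0, 0, 0, 2.01, -2.8, 0.15], [0, 0, 0, 0, 2.03, -3.52, 0.15], [0, 0, 0, 0, 1.9, -4.23, 0.15], [0, 0, 0, 0, 1.64, -4.9, 0.15]],
])

```text
clock: 15.7
tcp_pos: [0.4308, 0.1139, 0.0708]
orientation: [0.208, 3.134, 0.001]
ft_force: [8.1, 2.3, -8.3]
opening: 0.0204
gripper_force: 59.4
```

```bash
python3 - <<'E'
from h import *
frc(5.19);rows(5.19,7.39,.2)
E
```

```text
board pos [-195.5511   32.4791] 70.8385091184697 resist 8.895222169421817 radial out -0.8753864946051699 ax 7.773473852205791 open 0.02043653212323438 15.7
phi meas -1.109640270079974
5.39 [-0.39 -0.6 ]
5.59 [-0.9  -1.11]
5.79 [-1.49 -1.52]
5.99 [-2.16 -1.79]
6.19 [-2.86 -1.93]
6.39 [-3.58 -1.92]
6.59 [-4.28 -1.78]
6.79 [-4.94 -1.49]
6.99 [-5.54 -1.08]
7.19 [-6.03 -0.56]
7.39 [-6.42  0.04]
```

>>> jog_arm([
  [[0, 0, 0, 0, -0.39, -0.6, 0.15], [0, 0, 0, 0, -0.9, -1.11, 0.15], [0, 0, 0, 0, -1.49, -1.52, 0.15], [0, 0, 0, 0, -2.16, -1.79, 0.15], [0, 0, 0, 0, -2.86, -1.93, 0.15], [0, 0, 0, 0, -3.58, -1.92, 0.15], [0, 0, 0, 0, -4.28, -1.78, 0.15], [0, 0, 0, 0, -4.94, -1.49, 0.15], [0, 0, 0, 0, -5.54, -1.08, 0.15], [0, 0, 0, 0, -6.03, -0.56, 0.15], [0, 0, 0, 0, -6.42, 0.04, 0.15]],
])

```text
clock: 16.8
tcp_pos: [0.4221, 0.05, 0.0704]
orientation: [0.209, 3.134, 0.001]
ft_force: [1.6, 7.3, 3.5]
opening: 0.0204
gripper_force: 60.6
```

```bash
python3 - <<'E'
from h import *
frc(7.39);rows(7.39,9.39,.1)
E
```

```text
board pos [-195.6694  -32.0295] 70.43212811505636 resist 6.434079454209396 radial out -5.0729390082148935 ax 0.5993059373248476 open 0.020436582595019796 16.8
phi meas 1.1142329972836467
7.49 [-0.14  0.33]
7.59 [-0.26  0.67]
7.69 [-0.33  1.02]
7.79 [-0.37  1.38]
7.89 [-0.38  1.74]
7.99 [-0.35  2.1 ]
8.09 [-0.28  2.45]
8.19 [-0.18  2.8 ]
8.29 [-0.04  3.13]
8.39 [0.12 3.45]
8.49 [0.32 3.75]
8.59 [0.55 4.03]
8.69 [0.81 4.28]
8.79 [1.08 4.51]
8.89 [1.38 4.71]
8.99 [1.7  4.88]
9.09 [2.04 5.01]
9.19 [2.38 5.11]
9.29 [2.74 5.18]
9.39 [3.09 5.21]
```

```bash
python3 - <<'E'
from h import *
for f0 in np.arange(7.39,13.2,.4):
    print(round(f0+.4,2),[[0,0,0,0,*[float(round(v,2)) for v in (3.6*(-np.sin(f)+np.sin(f0)),-3.6*(np.cos(f)-np.cos(f0)))],.15] for f in f0+np.array([.1,.2,.3,.4])])
E
```

```text
7.79 [[0, 0, 0, 0, -0.14, 0.33, 0.15], [0, 0, 0, 0, -0.26, 0.67, 0.15], [0, 0, 0, 0, -0.33, 1.02, 0.15], [0, 0, 0, 0, -0.37, 1.38, 0.15]]
8.19 [[0, 0, 0, 0, -0.01, 0.36, 0.15], [0, 0, 0, 0, 0.03, 0.72, 0.15], [0, 0, 0, 0, 0.09, 1.07, 0.15], [0, 0, 0, 0, 0.19, 1.42, 0.15]]
8.59 [[0, 0, 0, 0, 0.14, 0.33, 0.15], [0, 0, 0, 0, 0.3, 0.65, 0.15], [0, 0, 0, 0, 0.5, 0.95, 0.15], [0, 0, 0, 0, 0.73, 1.23, 0.15]]
8.99 [[0, 0, 0, 0, 0.25, 0.25, 0.15], [0, 0, 0, 0, 0.53, 0.48, 0.15], [0, 0, 0, 0, 0.83, 0.68, 0.15], [0, 0, 0, 0, 1.15, 0.85, 0.15]]
9.39 [[0, 0, 0, 0, 0.33, 0.14, 0.15], [0, 0, 0, 0, 0.68, 0.24, 0.15], [0, 0, 0, 0, 1.03, 0.3, 0.15], [0, 0, 0, 0, 1.39, 0.33, 0.15]]
9.79 [[0, 0, 0, 0, 0.36, -0.01, 0.15], [0, 0, 0, 0, 0.72, -0.05, 0.15], [0, 0, 0, 0, 1.07, -0.12, 0.15], [0, 0, 0, 0, 1.41, -0.24, 0.15]]
10.19 [[0, 0, 0, 0, 0.33, -0.15, 0.15], [0, 0, 0, 0, 0.64, -0.32, 0.15], [0, 0, 0, 0, 0.94, -0.53, 0.15], [0, 0, 0, 0, 1.21, -0.77, 0.15]]
10.59 [[0, 0, 0, 0, 0.25, -0.26, 0.15], [0, 0, 0, 0, 0.47, -0.55, 0.15], [0, 0, 0, 0, 0.66, -0.85, 0.15], [0, 0, 0, 0, 0.81, -1.18, 0.15]]
10.99 [[0, 0
[... 270 characters left out ...]
.79 [[0, 0, 0, 0, -0.15, -0.32, 0.15], [0, 0, 0, 0, -0.34, -0.63, 0.15], [0, 0, 0, 0, -0.56, -0.92, 0.15], [0, 0, 0, 0, -0.8, -1.19, 0.15]]
12.19 [[0, 0, 0, 0, -0.27, -0.24, 0.15], [0, 0, 0, 0, -0.56, -0.45, 0.15], [0, 0, 0, 0, -0.87, -0.63, 0.15], [0, 0, 0, 0, -1.2, -0.78, 0.15]]
12.59 [[0, 0, 0, 0, -0.34, -0.12, 0.15], [0, 0, 0, 0, -0.69, -0.2, 0.15], [0, 0, 0, 0, -1.05, -0.24, 0.15], [0, 0, 0, 0, -1.41, -0.25, 0.15]]
12.99 [[0, 0, 0, 0, -0.36, 0.03, 0.15], [0, 0, 0, 0, -0.71, 0.09, 0.15], [0, 0, 0, 0, -1.06, 0.19, 0.15], [0, 0, 0, 0, -1.39, 0.32, 0.15]]
13.39 [[0, 0, 0, 0, -0.32, 0.16, 0.15], [0, 0, 0, 0, -0.62, 0.36, 0.15], [0, 0, 0, 0, -0.9, 0.58, 0.15], [0, 0, 0, 0, -1.16, 0.84, 0.15]]
```

>>> jog_arm([
  [[0, 0, 0, 0, -0.14, 0.33, 0.15], [0, 0, 0, 0, -0.26, 0.67, 0.15], [0, 0, 0, 0, -0.33, 1.02, 0.15], [0, 0, 0, 0, -0.37, 1.38, 0.15]],
])

```text
clock: 17.2
tcp_pos: [0.4216, 0.0464, 0.0566]
orientation: [0.208, 3.134, 0.001]
ft_force: [-0.3, 5.5, 6.8]
opening: 0.0206
gripper_force: 60.8
```

```bash
cat >> h.py <<'E'
def chk(f): frc(f);print("baseline",7.7-1.4*np.sin(f))
E
python3 -c "
from h import *
chk(7.79)"
```

```text
board pos [-195.6558  -35.6801] 56.596846604297134 resist 7.126643051523752 radial out -5.000857213868084 ax -0.9848926436397775 open 0.020590230162058354 17.2
phi meas 1.517683671704353
baseline 6.30286457722559
```

>>> jog_arm([
  [[0, 0, 0, 0, -0.01, 0.36, 0.15], [0, 0, 0, 0, 0.03, 0.72, 0.15], [0, 0, 0, 0, 0.09, 1.07, 0.15], [0, 0, 0, 0, 0.19, 1.42, 0.15]],
])

```text
clock: 17.6
tcp_pos: [0.4219, 0.0483, 0.0425]
orientation: [0.208, 3.134, 0.001]
ft_force: [-1.1, 3.9, 7.3]
opening: 0.0207
gripper_force: 60.9
```

```bash
python3 -c "
from h import *
chk(8.19)
cv2.imwrite('pics/s819.png',grab_frame('side'))"
```

```text
board pos [-195.6136  -33.7852] 42.45683674071697 resist 5.629617905808885 radial out -5.955577731302217 ax -1.5685737681066743 open 0.02068732115440036 17.6
phi meas 1.9184597567043435
baseline 6.378294982320493
```

>>> jog_arm([
  [[0, 0, 0, 0, 0.14, 0.33, 0.15], [0, 0, 0, 0, 0.3, 0.65, 0.15], [0, 0, 0, 0, 0.5, 0.95, 0.15], [0, 0, 0, 0, 0.73, 1.23, 0.15]],
])

```text
clock: 18.05
tcp_pos: [0.4229, 0.0554, 0.0302]
orientation: [0.208, 3.134, -0.0]
ft_force: [-1.8, 0.7, 9.8]
opening: 0.0207
gripper_force: 61.1
```

```bash
python3 -c "
from h import *
chk(8.59)"
```

```text
board pos [-195.5601  -26.6127] 30.23072966001708 resist 6.960036131175844 radial out -6.910121843326315 ax -1.886841183443779 open 0.020670935252378706 18.05
phi meas 2.3142583378570794
baseline 6.662393548049435
```

>>> jog_arm([
  [[0, 0, 0, 0, 0.25, 0.25, 0.15], [0, 0, 0, 0, 0.53, 0.48, 0.15], [0, 0, 0, 0, 0.83, 0.68, 0.15], [0, 0, 0, 0, 1.15, 0.85, 0.15]],
])

```text
clock: 18.45
tcp_pos: [0.4245, 0.0665, 0.0218]
orientation: [0.208, 3.134, -0.001]
ft_force: [-1.6, -2.9, 9.3]
opening: 0.0204
gripper_force: 61.2
```

```bash
python3 -c "
from h import *
chk(8.99)"
```

```text
board pos [-195.5049  -15.3235] 21.772699532328282 resist 6.7068063841518795 radial out -7.1014502000673065 ax -1.2146822707294698 open 0.020440217935402426 18.45
phi meas 2.7060278532379627
baseline 7.110307357644719
```

>>> jog_arm([
  [[0, 0, 0, 0, 0.33, 0.14, 0.15], [0, 0, 0, 0, 0.68, 0.24, 0.15], [0, 0, 0, 0, 1.03, 0.3, 0.15], [0, 0, 0, 0, 1.39, 0.33, 0.15]],
])

```text
clock: 18.85
tcp_pos: [0.4263, 0.08, 0.0184]
orientation: [0.208, 3.134, -0.002]
ft_force: [0.1, -7.6, 6.4]
opening: 0.0207
gripper_force: 60.9
```

```bash
python3 -c "
from h import *
chk(9.39)"
```

```text
board pos [-195.5222   -1.7258] 18.356213446167658 resist 7.7324051796402 radial out -6.101682628603867 ax 1.096864125531383 open 0.020666295674780434 18.85
phi meas 3.094141933415483
baseline 7.65132066930268
```

>>> jog_arm([
  [[0, 0, 0, 0, 0.36, -0.01, 0.15], [0, 0, 0, 0, 0.72, -0.05, 0.15], [0, 0, 0, 0, 1.07, -0.12, 0.15], [0, 0, 0, 0, 1.41, -0.24, 0.15]],
])

```text
clock: 19.25
tcp_pos: [0.4281, 0.0938, 0.0205]
orientation: [0.209, 3.134, -0.002]
ft_force: [2.4, -8.0, -1.2]
opening: 0.0206
gripper_force: 60.3
```

```bash
python3 -c "
from h import *
chk(9.79);cv2.imwrite('pics/s979.png',grab_frame('side'))"
```

```text
board pos [-195.5728   12.2191] 20.509936529885383 resist 7.4806861472358674 radial out -1.603122569019029 ax 3.46552067558139 open 0.020583040649874804 19.25
phi meas -2.79835210365803
baseline 8.200019376916341
```

>>> jog_arm([
  [[0, 0, 0, 0, 0.33, -0.15, 0.15], [0, 0, 0, 0, 0.64, -0.32, 0.15], [0, 0, 0, 0, 0.94, -0.53, 0.15], [0, 0, 0, 0, 1.21, -0.77, 0.15]],
])

```text
clock: 19.7
tcp_pos: [0.4297, 0.106, 0.028]
orientation: [0.209, 3.134, -0.002]
ft_force: [5.8, -4.6, -8.4]
opening: 0.0206
gripper_force: 59.5
```

```bash
python3 -c "
from h import *
chk(10.19)"
```

```text
board pos [-195.6201   24.4632] 27.97302341716089 resist 8.556623218921493 radial out 3.4292600399964557 ax 6.324512482982905 open 0.02058406560971752 19.7
phi meas -2.4003893924676416
baseline 8.669776019343859
```

>>> jog_arm([
  [[0, 0, 0, 0, 0.25, -0.26, 0.15], [0, 0, 0, 0, 0.47, -0.55, 0.15], [0, 0, 0, 0, 0.66, -0.85, 0.15], [0, 0, 0, 0, 0.81, -1.18, 0.15]],
])

```text
clock: 20.1
tcp_pos: [0.4307, 0.1143, 0.0396]
orientation: [0.208, 3.134, -0.001]
ft_force: [8.0, -0.3, -12.8]
opening: 0.0208
gripper_force: 59.1
```

```bash
python3 -c "
from h import *
chk(10.59);cv2.imwrite('pics/s1059.png',grab_frame('side'))
a=cv2.imread('pics/s819.png');b=cv2.imread('pics/s1059.png')
r=lambda i:cv2.resize(i[145:215,300:360],None,fx=6.5,fy=6.5,interpolation=cv2.INTER_CUBIC)
cv2.imwrite('pics/c7.png',np.hstack([r(a),r(b)]))"
```

```text
board pos [-195.6414   32.8677] 39.616657165647396 resist 11.468286843727325 radial out 5.767476417430079 ax 8.01240138859965 open 0.02077737004669552 20.1
phi meas -2.001036177840465
baseline 8.98642635175769
```

View pics/c7.png

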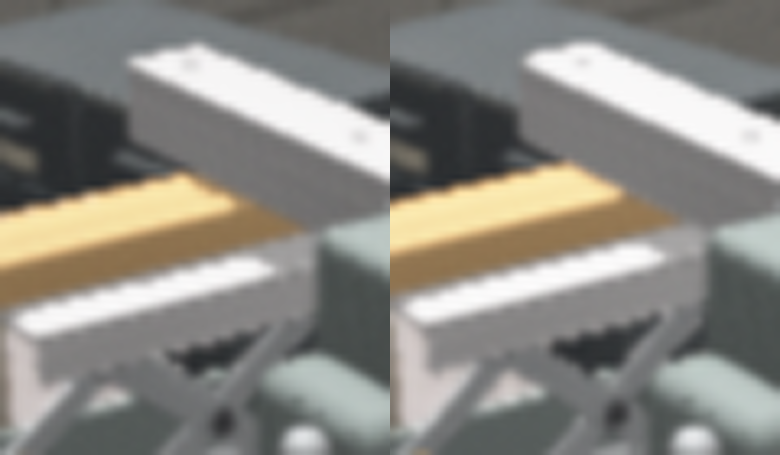

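In the right-hand crop (φ=10.59) the packing's far end has come up to the tube's lower face at around (345,178). Resistance is 2.5 N over the baseline, so contact looks likely. I'll check by sub-pixel image shift plus one small further step.

```bash
cat > tr.py <<'E'
from h import *
def tr(n1,n2):
    a,b=[cv2.cvtColor(cv2.imread(f"pics/{n}.png"),cv2.COLOR_BGR2GRAY) for n in(n1,n2)]
    for nm,(x0,x1,y0,y1) in {"tube end":(314,336,146,164),"static jaw":(372,410,170,215),"packing":(275,310,170,200)}.items():
        M=np.eye(2,3,dtype=np.float32)
        try: cc,M=cv2.findTransformECC(a[y0:y1,x0:x1],b[y0:y1,x0:x1],M,cv2.MOTION_TRANSLATION,(3,200,1e-6),None,1);print(n1,n2,nm,M[:,2],round(cc,4))
        except cv2.error as e: print(nm,"fail")
E
python3 - <<'E'
from tr import *
tr("s819","s979");tr("s979","s1059");tr("side1","s1059")
f0=10.59
for f in(10.64,10.69,10.74,10.79):print(np.round([3.6*(-np.sin(f)+np.sin(f0)),-3.6*(np.cos(f)-np.cos(f0))],2))
E
```

```text
s819 s979 tube end [-0.0133 -0.0027] 0.9999
s819 s979 static jaw [ 0.0042 -0.0007] 0.9999
s819 s979 packing [-0.1135 -0.8103] 0.8931
s979 s1059 tube end [-0.0095 -0.3503] 0.9772
s979 s1059 static jaw [0.0256 0.0504] 0.9989
s979 s1059 packing [-0.0363 -0.4224] 0.9756
side1 s1059 tube end [ 0.0448 -0.3252] 0.9755
side1 s1059 static jaw [0.0101 0.0385] 0.9992
side1 s1059 packing [ 0.7637 -7.0377] 0.7393
[ 0.07 -0.17]
[ 0.13 -0.34]
[ 0.18 -0.51]
[ 0.22 -0.69]
```

The tube end rose 0.35 px, about 1.1 mm or 34 N, which agrees with the 2.5 N of stiffening. I'll go a touch further to about 40 N, then let go.

>>> jog_arm([
  [[0, 0, 0, 0, 0.07, -0.17, 0.15], [0, 0, 0, 0, 0.13, -0.34, 0.15]],
])

```text
clock: 20.35
tcp_pos: [0.4309, 0.1157, 0.043]
orientation: [0.208, 3.134, -0.0]
ft_force: [7.7, 1.0, -12.2]
opening: 0.0206
gripper_force: 59.1
```

```bash
python3 - <<'E'
from tr import *
chk(10.69);cv2.imwrite('pics/s1069.png',grab_frame('side'));tr("s979","s1069")
E
```

```text
board pos [-195.6207   34.2169] 42.97831531435459 resist 11.013399309870739 radial out 5.565462722460873 ax 7.488162202936013 open 0.020592004224458404 20.35
phi meas -1.9008366176720437
baseline 9.03514407690822
s979 s1069 tube end [ 0.021  -0.3568] 0.9735
s979 s1069 static jaw [0.0634 0.0636] 0.9986
s979 s1069 packing [-0.0435 -0.4892] 0.9699
```

>>> jog_arm([
  [[0, 0, 0, 0, -0.03, 0.07, 0.15], [0, 0, 0, 0, -0.03, 0.07, 0.15], [0, 0, 0, 0, -0.03, 0.07, 0.65], [0, 0, 0, 0, -0.03, 0.07, 0.65], [0, 0, 0, 0, -0.03, 0.07, 0.65], [0, 0, 0, 0, -0.03, 0.07, 0.65], [0, 0, 0, 0, -0.03, -0.5, 0.65], [0, 0, 0, 0, -0.03, -1.5, 0.65], [0, 0, 0, 0, -0.03, -3, 0.65], [0, 0, 0, 0, -0.03, -6, 0.65], [0, 0, 0, 1, -0.03, -10, 0.65], [0, 0, 0, 3, 3, -14, 0.65], [0, 0, 0, 4, 7, -18, 0.65], [0, 0, 0, 4, 11, -20, 0.65], [0, 0, 0, 4, 14, -20, 0.65], [0, 0, 0, 4, 14, -20, 0.65], [0, 0, 0, 4, 14, -20, 0.65]],
])

```text
clock: 22.1
tcp_pos: [0.4093, 0.2601, 0.2438]
orientation: [-0.206, -3.135, 0.001]
ft_force: [-0.2, -0.7, 0.2]
opening: 0.0554
gripper_force: 0.0
```

```bash
python3 - <<'E'
from tr import *
a=grab_frame("top");b=grab_frame("side");cv2.imwrite("pics/s_end.png",b);tr("s979","s_end");tr("s1069","s_end")
for c in("top","side"):
  for t in("packing","crank_grip"):
    for d in tip_of(c,t)[:1]: p=d["position"];print(c,t,np.round(np.r_[(p[:2]-O)@Rb,p[2]]*1000,1),round(d["conf"],2))
r=lambda i,f:cv2.resize(i,None,fx=f,fy=f,interpolation=cv2.INTER_CUBIC)
cv2.imwrite("pics/c8.png",np.hstack([r(a[130:250,220:340],3.3)[:396],r(b[140:260,240:360],3.3)[:396]]))
E
```

```text
s979 s_end tube end [-0.1425 -0.3762] 0.9629
s979 s_end static jaw [0.0799 0.1015] 0.995
s979 s_end packing [-0.0532 -0.4839] 0.9788
s1069 s_end tube end [-0.1738 -0.0579] 0.9938
s1069 s_end static jaw [0.0338 0.0253] 0.9982
s1069 s_end packing [-0.0117 -0.0069] 0.9989
top packing [-13.   -2.6 195.5] 0.8
top crank_grip [-190.7   34.3   59.5] 0.79
side packing [ -8.1  -6.2 192.5] 0.57
side crank_grip [-183.1   35.7   61.3] 0.65
```

View pics/c8.png

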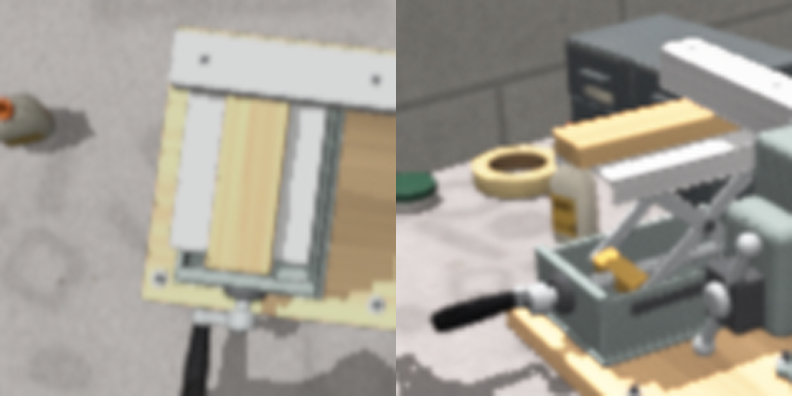

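The packing lies straight and centred, pressed against the tube at about (345,180) in the side view. The handle stayed where I left it and the hand is clear. Handing in.

```bash
python3 -c "
from station import *
print(job_done())"
```

```text
the job is handed in; nothing more can be done
None
```

The packing lies along the middle of the platform with its far end under the tube; I turned the crank clockwise until it stiffened (about 35–40 N on the tube, estimated, tube end up about 1 mm), let go and handed the job in at about 22 s.

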